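# Set the selector drum to 3 and put its guard bar on

### The job

Turn the knob of the tilted selector dial until the number 3 stands in the middle of its small window. Then lay the loose aluminium guard bar across the two notched posts in front of the dial, centred, with its handle upward and resting right down in both notches, and let go of it; the dial must still show 3. Do not knock over the two amber bottles.

Things in the scene. Friction and masses are not known exactly. Their poses are not given: they have to be found in the camera images.
- dial_grip (a point): Grip point of the grey knob (a bar 54 mm long, 14 wide, 34 high), on the dial's axis, 10 mm below the knob's outer end, 24 mm above the flat disc it stands on. x: along the bar; y: across its 14 mm; z: outward along the axis, which leans 28 degrees from vertical to the posts' side. Turns with the dial. 0.06 N m friction, no spring or clicks: stays where left.
- dial (a joint): Angle of the dial and its number drum, rad. Positive is anticlockwise looking down on the knob's end. Numbers 0 to 9: number k is centred in the window at k x 0.628 rad (the 3 at 1.885). Stops at 0 and 5.65. Starts between 3.0 and 4.2.
- window (a point): Centre of the small window (22 mm wide, 28 mm high, black rim) in the white head, on the face turned away from the robot and upward. The drum behind it is white with black figures 20 mm high, seen upright from beyond the unit. Axes: those of the unit (x from the notched posts to the dial, level; z up).
- rest (a point): Point midway between the two notches at the height of their floors, 100 mm above the bench; axes as the unit's. Aluminium posts at y = +75 and -75 mm, 14 mm thick along y, 40 mm along x; notches open upward and through along y, 22 mm wide (x), 12 mm deep. Free between the posts. The knob's grip point lies about 107 mm along x and 47 mm higher; the knob's top 69 mm higher than this point.
- bar_grip (a point): Middle of the guard bar's handle, 27 mm above the bar's underside. Aluminium bar, 0.2 kg, 190 mm long (x), 16 wide (y), 14 high (z up); on its middle a handle plate 45 mm long (x), 12 thick (y), from 14 to 40 mm above the underside. Starts on the bench, handle up, left or right of the unit, roughly along the robot's x. Either end may go to either post.
- unit: The fixed selector unit: grey base plate 200 x 200 x 10 mm, white box-shaped head (98 x 98 x 48 mm) leaning 28 degrees with the dial in its upper face (nothing of the head stands beyond that face), two notched posts on the robot's side. Origin on the bench below the head; z up, x level from the posts to the dial, y along the line of the posts.
- bar_under (a point): Centre of the guard bar's underside, same axes as bar_grip.
- bottle_a: Standing amber glass bottle, 60 mm in diameter, 140 mm high, beyond the unit to the left. Origin at the centre of its underside, z up.
- bottle_b: Standing amber glass bottle of the same size, beyond the unit to the right. Origin at the centre of its underside, z up.
- bar: The guard bar itself; origin and axes as bar_under.
There are look-alikes about, which are no part of the job. Several things look just like the bar: the one meant starts nearest to the robot's base.

How it is judged:
By the outcome, as a careful person would: the job done as asked, in the order asked, and still so for the second after the job is handed in, with the robot touching nothing.
It also fails if it takes over 70 s, if anything falls off the work surface, if the arm or the gripper's body presses on something with over 40 N, if the wrist force passes 120 N, or if a joint passes its speed limit or range.

### The arm

A 7-joint arm with a two-finger parallel gripper is mounted at the origin on the work surface. World frame = base frame: x ahead of the robot, y to its left, z up, the work surface at z = 0. Lengths are in m, angles in rad, forces in N, time in s.
With the tool pointing down it reaches from about 0.375 to 0.925 m from the base axis. Payload 3.1 kg.
Tool frame: the origin (TCP) lies midway between the tips of the shut fingers; the grasp point (between the pads) lies 19 mm behind it (ctrl.grip_point_offset is the z of the grasp point in the tool frame, in m); z points along the fingers, y is the line along which they close (so a half turn about z gives the same grasp; the last joint's range is limited). The gripper opens to 85 mm and grips with 20 to 120 N. Pads are 22 mm wide; open, the fingers measure 114 mm over their backs; the gripper's body (76 mm by 85 mm) begins 54 mm behind the grasp point. The pads swing forward as they close: fully open they stand 13 mm farther back than shut.
Start: joints at [-1.273, 0.383, 0.044, 1.598, -0.018, 1.161, -0.05], TCP at [0.251, 0.6, 0.231] pointing down, gripper open.
Joint ranges: [-2.61, 2.61], [-0.41, 2.15], [-1.48, 1.57], [0, 2.5], [-1.57, 4.71], [0.05, 1.97], [-2.85, 2.85]. Speed limits (rad/s): [2.79, 2.79, 3.14, 3.14, 3.14, 3.14, 3.14].

### API

Orientations are given as a unit quaternion [x, y, z, w].
In Python, from cell import ctrl gives the robot as it stands. The module is installed in compiled form; this text tells all that it offers.
- The arm moves only by the tool step_arm, never from a script. Its argument "steps" is one flat list of numbers, 7 for each row, row after row: the turn, a rotation vector about the tool's x, y, z in degrees, then the shift along the tool's x, y, z in cm, then the opening in per cent of the stroke, from 0 (shut) to 100 (fully open). In form: [ax, ay, az, dx, dy, dz, grip, ax, ay, az, dx, dy, dz, grip, ...]. A call has exactly 8 rows; each row shifts and turns the commanded pose from where the row before left it, along the tool's axes as they then stand; what a row does not reach is not made up. A row lasts 1/10 s, in which the tool goes at most 50 mm and 8.59 degrees, less where a joint would pass 70% of its speed; a pose out of reach is approached as far as the arm can. A call with a gripper value outside its range is refused whole. The fingers move at their own pace and stop on an object; "force" is the grip in N (left out, the last holds). Time passes only in rows, so rows that do not move let the fingers close, or fill a call up. It gives the time, the measured TCP pose, the force, the opening and the grip force at its end, in the units of the state.
- ctrl.get_state(): the state, without advancing time (a new reading comes with each control period).
- ctrl.snapshot(name): name is "side" or "top" or "wrist"; returns a dict with "img" (480x640x3 uint8, red, green, blue), "range_z" (480x640 float32, m along the optical axis (not along the pixel's ray), 0 where there is no reading), "fov_y" (degrees; the focal length in pixels is half the picture's height over the tangent of half this angle, whatever the lens; pixels are square), "cx", "cy" (the principal point, pixels), "rvec" (rotation vector, rad) and "tvec" (3), from world to camera coordinates, as OpenCV has them. Camera axes: x right, y down, z forward; pixel columns grow to the right and rows downward; lengths in m; the calibration is good to about 2 mm. A picture is of the moment at which its call begins.
- ctrl.close_job(): hands the job in; it is judged then, once.
Trained networks look in a picture, given as the dict that the camera call returned (one of the last four; its "shot" number tells which), for a name from the list of things; names that differ only in an ending like _2 or _b are one class to them, and where a whole thing is asked for, a point or a joint stands for the part that bears it (a point fixed in the world has none). Each returns a list of dicts, best first, with "confidence" (0 to 1); they miss things now and then, are a little off and sometimes report something else, mostly with a low value. They report only what shows in the picture. A call takes as long as a camera call. They do not tell look-alikes from the thing itself.
- ctrl.search_frame(picture, thing): "bbox" ([left, top, width, height] in pixels, round what is visible of it).
The state is a dict: "time": time; "qpos": joint angles; "qd": joint speeds; "joint_efforts": joint torques, N m; "ee_pos": TCP position; "tool_rot": TCP orientation; "force": force on the tool from outside, world axes, zero at the start; "ft_torque": the same for the moment, N m; "width": finger opening in m; "finger_force": force on a finger pad.
Only numpy, scipy, OpenCV 4.12 (cv2) and the standard library are available. Lean on these libraries where they do the work, as an engineer would, in place of code of your own. Each camera call takes 0.05 s, during which the arm holds its last target. There are 200 camera calls.

## Working session

There is one attempt and no reset: what is moved stays moved. The work goes in short steps, Python scripts to look and compute and a tool call to move; the robot and the scene stay as the last step left them, time stands still between calls to the robot, and variables do not carry over. Pictures are saved under pics/ and viewed, at most 10 in all, crops included, and the job is handed in when it is done.

Besides the shell and the picture viewer there is one more tool, called after "Call:" in YAML: its name, and indented under it one key for each argument. step_arm: Moves the arm, as the interface text tells. Its arguments: {"type":"object","properties":{"steps":{"type":"array","items":{"type":"number"}},"force":{"type":"number"}},"required":["steps"]}

```bash
ls; mkdir -p pics; cat > h.py <<'E'
import numpy as np, cv2
from scipy.spatial.transform import Rotation as R
from cell import ctrl
def cam(s):
    f=240/np.tan(np.radians(s["fov_y"])/2); return f, R.from_rotvec(np.ravel(s["rvec"])).as_matrix(), np.ravel(s["tvec"])
def cloud(s):
    f,Rm,t=cam(s); z=s["range_z"]; v,u=np.mgrid[:480,:640]
    p=np.stack([(u-s["cx"])*z/f,(v-s["cy"])*z/f,z],-1)
    w=(p-t)@Rm; w[z==0]=np.nan; return w
def proj(s,P):
    f,Rm,t=cam(s); c=Rm@np.asarray(P)+t; return c[:2]/c[2]*f+[s["cx"],s["cy"]]
def save(s,n): cv2.imwrite(f"pics/{n}.png",s["img"][:,:,::-1])
E
python3 - <<'E'
from h import *
for n in ["top","side"]:
    s=ctrl.snapshot(n); save(s,n+"0"); w=cloud(s)
    np.savez(f"/tmp/{n}.npz",w=w,img=s["img"])
    f,Rm,t=cam(s); print(n,"cam at",-Rm.T@t, "fwd",Rm[2], f,s["cx"],s["cy"])
    for th in ["bar","unit","bottle_a","dial_grip","window"]:
        for d in ctrl.search_frame(s,th):
            l,tp,ww,h=d["bbox"]; u,v=int(l+ww/2),int(tp+h/2)
            print(th,round(d["confidence"],2),np.round(d["bbox"]),np.round(w[min(v,479),min(u,639)],3))
st=ctrl.get_state();print({k:np.round(v,3) for k,v in st.items()}, ctrl.grip_point_offset)
E
```

```text
pics
top cam at [ 0.35988771 -0.14324416  1.28229366] fwd [ 0.12189048  0.01646959 -0.9924069 ] 468.54971294100784 327.49464718613444 236.38512872857083
bar 0.89 [454. 310.  76.  11.] [ 0.294 -0.548  0.031]
bar 0.69 [378. 226.  27.  63.] [ 0.453 -0.289  0.042]
unit 0.95 [237. 174.  88. 100.] [0.557 0.005 0.011]
bottle_a 0.83 [362. 162.  19.  31.] [ 0.656 -0.24   0.1  ]
bottle_a 0.65 [178. 165.  36.  29.] [0.666 0.215 0.095]
dial_grip 0.71 [253. 183.  33.  36.] [0.59  0.017 0.155]
window 0.83 [236. 174.  87.  94.] [0.563 0.011 0.006]
side cam at [-0.00191923 -0.76115526  0.81300901] fwd [ 0.46597029  0.59036322 -0.65904701] 444.03821004254036 324.71170027340526 241.43318973847417
bar 0.85 [335. 418.  74.  62.] [ 0.279 -0.543  0.033]
bar 0.15 [289. 146.  20.  44.] [0.661 0.211 0.087]
unit 0.89 [258. 174. 100.  98.] [0.575 0.048 0.013]
unit 0.42 [289. 147.  20.  44.] [0.658 0.212 0.084]
bottle_a 0.97 [291. 144.  20.  47.] [0.663 0.208 0.087]
bottle_a 0.9 [393. 228.  30.  49.] [ 0.645 -0.263  0.089]
bottle_a 0.45 [258. 173. 101. 101.] [0.575 0.048 0.013]
dial_grip 0.7 [307. 180.  29.  34.] [ 0.577 -0.009  0.135]
{'time': np.float64(0.6), 'qpos': array([-1.273,  0.383,  0.044,  1.598, -0.018,  1.161, -0.05 ]), 'qd': array([ 0.001,  0.001, -0.   ,  0.   , -0.   ,  0.001,  0.002]), 'joint_efforts': array([-1.0000e-03, -4.3312e+01,  1.0220e+00, -2.4974e+01,  1.0000e-02,
        2.0000e-03,  0.0000e+00]), 'ee_pos': array([0.251, 0.6  , 0.231]), 'tool_rot': array([ 0.197,  0.98 ,  0.   , -0.   ]), 'force': array([ 0.718,  0.596, -0.519]), 'ft_torque': array([-0.055,  0.033, -0.038]), 'finger_force': np.float64(0.0), 'width': np.float64(0.086)} -0.0187
```

View pics/top0.png

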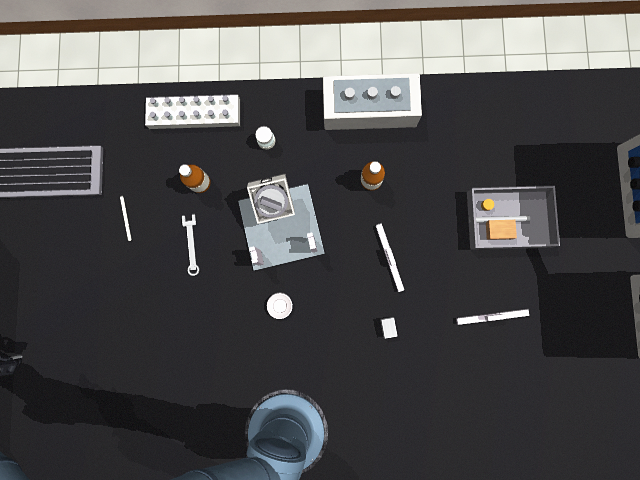

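View pics/side0.png

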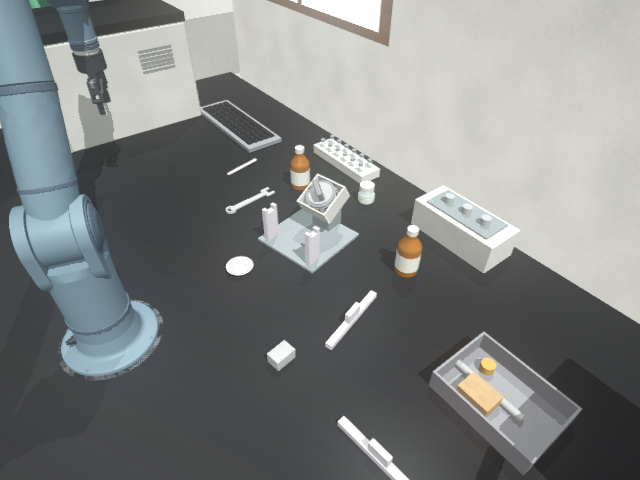

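```bash
python3 - <<'E'
from h import *
W=[np.load(f"/tmp/{n}.npz")["w"].reshape(-1,3) for n in ("top","side")]
for n,w in zip(("top","side"),W):
    w=w[~np.isnan(w).any(1)]
    def box(c,r,z0,z1): return w[(np.hypot(*(w[:,:2]-c).T)<r)&(w[:,2]>z0)&(w[:,2]<z1)]
    b=box([.453,-.289],.13,.008,.05); m=cv2.minAreaRect((b[:,:2]*1000).astype(np.float32)); print(n,"bar rect",m,len(b))
    h=b[b[:,2]>.025]; print(" handle",np.round(h.mean(0),4),np.round(cv2.minAreaRect((h[:,:2]*1000).astype(np.float32)),1) if 0 else cv2.minAreaRect((h[:,:2]*1000).astype(np.float32)),h[:,2].max())
    p=box([.55,.02],.2,.104,.118); 
    for sgn in (1,-1):
        q=p[(p[:,0]<.53)&((p[:,1]-.0)*sgn>0)]; 
        if len(q): print(" post",sgn,len(q),np.round(q.mean(0),4),cv2.minAreaRect((q[:,:2]*1000).astype(np.float32)))
    bp=box([.557,.005],.17,.006,.014); print(" base",cv2.minAreaRect((bp[:,:2]*1000).astype(np.float32)))
    k=box([.59,.02],.06,.153,.19); print(" knob",len(k),k.mean(0),k[:,2].max(),cv2.minAreaRect((k[:,:2]*1000).astype(np.float32)))
    for c in ([.656,-.24],[.666,.215]):
        q=box(c,.06,.03,.15); print(" bottle",cv2.minEnclosingCircle((q[:,:2]*1000).astype(np.float32)))
E
```

```text
top bar rect ((444.69757080078125, -252.4642791748047), (208.80667114257812, 154.59317016601562), 34.54311752319336) 451
 handle [ 0.4544 -0.288   0.0396] ((454.7570495605469, -288.3580017089844), (44.40336227416992, 12.48517894744873), 17.529638290405273) 0.0464519725611919
 post 1 46 [0.4637 0.0649 0.1114] ((463.221923828125, 64.74288940429688), (39.9631462097168, 13.98954963684082), 12.53327465057373)
 post -1 44 [ 0.4952 -0.0817  0.1113] ((494.3758850097656, -81.7584228515625), (39.587162017822266, 13.907577514648438), 12.049059867858887)
 base ((562.93408203125, 3.32623291015625), (314.16162109375, 321.42242431640625), 47.330322265625)
 knob 106 [0.58310429 0.01816151 0.15813513] 0.16689910101430552 ((582.5145874023438, 14.807229995727539), (52.135799407958984, 15.698036193847656), 68.46858215332031)
 bottle ((671.411865234375, -246.60507202148438), 30.40831184387207)
 bottle ((677.0839233398438, 230.3228759765625), 30.23137855529785)
side bar rect ((452.2094421386719, -289.65203857421875), (193.31419372558594, 18.409868240356445), 16.974327087402344) 614
 handle [ 0.4496 -0.2918  0.0371] ((451.2030944824219, -289.7803649902344), (47.075321197509766, 13.605561256408691), 16.069059371948242) 0.043546301134633494
 post 1 54 [0.4594 0.0623 0.1102] ((460.74432373046875, 63.393245697021484), (42.453922271728516, 17.177326202392578), 14.729720115661621)
 post -1 61 [ 0.4888 -0.0839  0.1105] ((491.35992431640625, -82.79517364501953), (42.58148193359375, 15.632099151611328), 13.358928680419922)
 base ((545.449951171875, 5.772857666015625), (209.23426818847656, 203.25433349609375), 12.543295860290527)
 knob 67 [0.57938561 0.016218   0.15821777] 0.16564566078604545 ((577.6647338867188, 13.678121566772461), (47.49420928955078, 14.170917510986328), 63.47612380981445)
 bottle ((666.2382202148438, -249.87477111816406), 30.612180709838867)
 bottle ((673.682861328125, 227.98460388183594), 30.520715713500977)
```

```bash
python3 - <<'E'
from h import *
s=ctrl.snapshot("wrist"); st=ctrl.get_state()
f,Rm,t=cam(s); T=R.from_quat(st["tool_rot"]).as_matrix()
print("cam in tool",T.T@(-Rm.T@t-st["ee_pos"])); print("cam axes in tool (cols x,y,z)\n",np.round(T.T@Rm.T,3),f,s["cx"],s["cy"]); print(np.round(T,3))
E
```

```text
cam in tool [ 0.07705832 -0.00066733 -0.1424802 ]
cam axes in tool (cols x,y,z)
 [[-0.001 -0.953 -0.304]
 [ 1.    -0.001  0.   ]
 [-0.001 -0.304  0.953]] 398.9283640318778 326.17347701924206 234.85408391595604
[[-0.923  0.386 -0.   ]
 [ 0.386  0.923  0.   ]
 [ 0.     0.    -1.   ]]
```

```bash
cat >> h.py <<'E'
YAW=np.radians(12.1); U=np.array([np.cos(YAW),np.sin(YAW),0]); V=np.array([-U[1],U[0],0]); Z=np.array([0,0,1.])
REST=np.array([.4775,-.009,.100]); G=REST+.107*U+.047*Z
c28,s28=np.cos(np.radians(28)),np.sin(np.radians(28)); A=-s28*U+c28*Z; E1=c28*U+s28*Z
WIN=G-.048*A+.049*E1
def tool(x,z):
    z=z/np.linalg.norm(z); x=x-z*(x@z); x/=np.linalg.norm(x); return np.stack([x,np.cross(z,x),z],1)
def plan(p1,R1,n,grip,p0=None,R0=None,dp=1):
    """n rows from present (or given) pose to TCP p1,R1; rounded tool-frame rows"""
    st=ctrl.get_state(); p=np.array(st["ee_pos"] if p0 is None else p0); T=R.from_quat(st["tool_rot"]) if R0 is None else R.from_matrix(R0)
    p0=p.copy();T0=T;rv=(T.inv()*R.from_matrix(R1)).as_rotvec()
    print("dist mm",np.linalg.norm(p1-p)*1000,"deg",np.degrees(np.linalg.norm(rv)))
    for i in range(1,n+1):
        tp=p0+(p1-p0)*i/n; TT=T0*R.from_rotvec(rv*i/n)
        d=np.round(T.as_matrix().T@(tp-p)*100,dp+1); a=np.round(np.degrees((T.inv()*TT).as_rotvec()),dp)
        p=p+T.as_matrix()@d/100; T=T*R.from_rotvec(np.radians(a))
        print(", ".join(f"{x+0:g}" for x in [*a,*d,grip])+","+("" if i%8 else "\n"))
    return p,T.as_matrix()
E
python3 - <<'E'
from h import *
th=np.radians(12); z=-np.sin(th)*U-np.cos(th)*Z; T=tool(U,z)
camz=T@[-.304,0,.953]; cam_=WIN-.25*camz; p=cam_-T@[.077,0,-.1425]; print(WIN,p)
plan(p,T,24,100)
E
```

```text
[0.64646003 0.02722189 0.12762262] [0.66496888 0.03118985 0.22148817]
dist mm 703.6475548388954 deg 145.42053093565082
0.6, -0.2, 6, -2.51, -1.52, 0.04, 100,
0.7, -0.2, 6, -2.65, -1.25, 0.06, 100,
0.6, -0.2, 6.1, -2.77, -0.96, 0.09, 100,
0.6, -0.2, 6, -2.85, -0.67, 0.11, 100,
0.7, -0.2, 6, -2.91, -0.36, 0.12, 100,
0.6, -0.2, 6, -2.93, -0.05, 0.13, 100,
0.6, -0.2, 6.1, -2.91, 0.25, 0.15, 100,
0.7, -0.2, 6, -2.88, 0.56, 0.14, 100,

0.6, -0.2, 6, -2.79, 0.87, 0.15, 100,
0.6, -0.2, 6, -2.7, 1.15, 0.15, 100,
0.7, -0.2, 6, -2.55, 1.43, 0.15, 100,
0.6, -0.2, 6.1, -2.39, 1.69, 0.13, 100,
0.6, -0.2, 6, -2.2, 1.94, 0.12, 100,
0.7, -0.2, 6, -1.99, 2.15, 0.11, 100,
0.6, -0.2, 6, -1.74, 2.36, 0.09, 100,
0.6, -0.2, 6.1, -1.49, 2.52, 0.07, 100,

0.7, -0.2, 6, -1.22, 2.67, 0.05, 100,
0.6, -0.2, 6, -0.93, 2.78, 0.01, 100,
0.6, -0.2, 6, -0.63, 2.86, -0.01, 100,
0.7, -0.2, 6.1, -0.33, 2.91, -0.04, 100,
0.6, -0.2, 6, -0.02, 2.93, -0.07, 100,
0.7, -0.2, 6, 0.29, 2.92, -0.11, 100,
0.6, -0.2, 6, 0.59, 2.87, -0.14, 100,
0.6, -0.2, 6, 0.89, 2.79, -0.18, 100,
```

Call:
step_arm:
  steps: [0.6,-0.2,6,-2.51,-1.52,0.04,100,0.7,-0.2,6,-2.65,-1.25,0.06,100,0.6,-0.2,6.1,-2.77,-0.96,0.09,100,0.6,-0.2,6,-2.85,-0.67,0.11,100,0.7,-0.2,6,-2.91,-0.36,0.12,100,0.6,-0.2,6,-2.93,-0.05,0.13,100,0.6,-0.2,6.1,-2.91,0.25,0.15,100,0.7,-0.2,6,-2.88,0.56,0.14,100]

```text
time: 1.45
ee_pos: [0.3892, 0.4094, 0.2283]
tool_rot: [0.581, 0.813, -0.045, 0.005]
force: [-0.5, 1.2, 0.8]
width: 0.0855
finger_force: 0.0
```

Call:
step_arm:
  steps: [0.6,-0.2,6,-2.79,0.87,0.15,100,0.6,-0.2,6,-2.7,1.15,0.15,100,0.7,-0.2,6,-2.55,1.43,0.15,100,0.6,-0.2,6.1,-2.39,1.69,0.13,100,0.6,-0.2,6,-2.2,1.94,0.12,100,0.7,-0.2,6,-1.99,2.15,0.11,100,0.6,-0.2,6,-1.74,2.36,0.09,100,0.6,-0.2,6.1,-1.49,2.52,0.07,100]

```text
time: 2.25
ee_pos: [0.5275, 0.2201, 0.225]
tool_rot: [0.861, 0.502, -0.081, 0.009]
force: [-0.2, -0.5, 0.5]
width: 0.0851
finger_force: 0.0
```

Call:
step_arm:
  steps: [0.7,-0.2,6,-1.22,2.67,0.05,100,0.6,-0.2,6,-0.93,2.78,0.01,100,0.6,-0.2,6,-0.63,2.86,-0.01,100,0.7,-0.2,6.1,-0.33,2.91,-0.04,100,0.6,-0.2,6,-0.02,2.93,-0.07,100,0.7,-0.2,6,0.29,2.92,-0.11,100,0.6,-0.2,6,0.59,2.87,-0.14,100,0.6,-0.2,6,0.89,2.79,-0.18,100]

```text
time: 3.05
ee_pos: [0.6658, 0.0307, 0.2215]
tool_rot: [0.989, 0.104, -0.104, 0.011]
force: [-0.6, 0.5, -1.1]
width: 0.0854
finger_force: 0.0
```

```bash
python3 - <<'E'
from h import *
s=ctrl.snapshot("wrist"); st=ctrl.get_state(); save(s,"w1"); print(st["ee_pos"],st["qpos"],st["time"]); print(np.round(R.from_quat(st["tool_rot"]).as_matrix(),3))
print(proj(s,WIN),proj(s,G))
for th in ("window","dial_grip"): print([(d["bbox"],d["confidence"]) for d in ctrl.search_frame(s,th)])
np.savez("/tmp/w1.npz",w=cloud(s),img=s["img"])
E
```

```text
[0.66762102 0.02323053 0.22130997] [-0.57617799  0.65062727  0.72166665  1.40692221 -0.35050264  1.43755579
 -1.21032501] 3.1
[[ 0.959  0.197 -0.201]
 [ 0.191 -0.98  -0.049]
 [-0.207  0.008 -0.978]]
[324.16100068 237.39504087] [324.63867479 337.14274491]
[([212.7, 170.4, 222.5, 244.5], 0.6), ([539.0, 303.5, 37.4, 87.1], 0.42)]
[([264.2, 220.1, 123.3, 137.5], 0.77)]
```

View pics/w1.png

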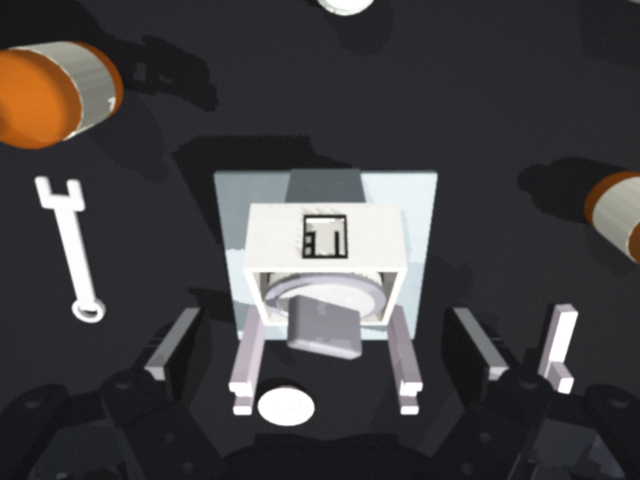

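```bash
cat >> h.py <<'E'
def rect(s,c,r=V,u=A,hw=.017,hh=.021,k=12000,img=None):
    src=np.array([proj(s,c+a*hw*r+b*hh*u) for a,b in ((-1,1),(1,1),(1,-1),(-1,-1))],np.float32)
    w,h=int(2*hw*k),int(2*hh*k)
    return cv2.warpPerspective(s["img"] if img is None else img,cv2.getPerspectiveTransform(src,np.array([[0,0],[w,0],[w,h],[0,h]],np.float32)),(w,h),flags=cv2.INTER_CUBIC)
E
python3 - <<'E'
from h import *
s=ctrl.snapshot("wrist"); o=rect(s,WIN,hw=.025,hh=.025,k=10000); cv2.imwrite("pics/w1r.png",o[:,:,::-1])
w=cloud(s); print(s["range_z"][225:250:6,310:345:8]); print(np.round(w[215,285],3),np.round(w[215,365],3),(w[215,285]-WIN)@E1,(w[215,365]-WIN)@E1,(w[260,290]-WIN)@E1)
E
```

```text
[[0.26486102 0.26458287 0.26518083 0.26520523 0.25281844]
 [0.26074657 0.2619685  0.26428288 0.26254544 0.24804668]
 [0.2597068  0.2605807  0.2589867  0.2600888  0.24575686]
 [0.2560234  0.25737727 0.25683674 0.25633448 0.2423855 ]
 [0.25427192 0.25439334 0.25506678 0.25513083 0.24086699]]
[0.65  0.05  0.114] [ 0.661 -0.     0.114] 0.0005011119115042166 0.0008623566965356495 0.0006019783124757381
```

View pics/w1r.png

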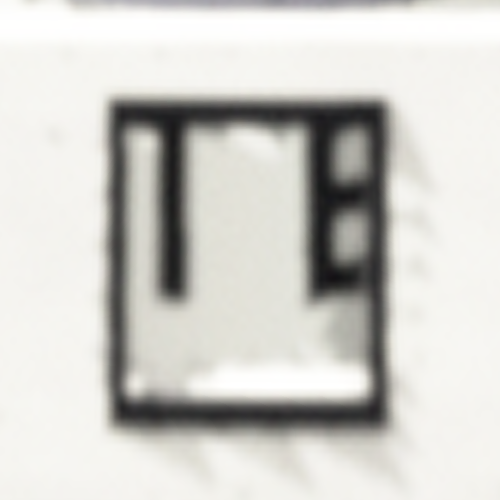

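```bash
cat >> h.py <<'E'
def knob(s):
    w=cloud(s).reshape(-1,3); w=w[~np.isnan(w).any(1)]; d=w-G; h=d@A; x=d@E1; y=d@V
    m=(np.hypot(x,y)<.04)&(h>.004)&(h<.016); P=np.stack([x,y],1)[m]*1000
    r=cv2.minAreaRect(P.astype(np.float32)); c=P.mean(0); e,v=np.linalg.eigh(np.cov(P.T)); 
    print("knob n",m.sum(),"h",np.median(h[m])*1000,"mean",c,"rect",np.round(r[0],1),np.round(r[1],1),round(r[2],1),"pca deg",np.degrees(np.arctan(v[1,1]/v[0,1])))
    m=(np.hypot(x,y)<.04)&(h<-.015)&(h>-.032); print("disc h",np.percentile(h[m]*1000,[10,50,90]))
    return w
E
python3 - <<'E'
from h import *
for n in ("wrist","top","side"):
    s=ctrl.snapshot(n); w=knob(s)
    d=w-REST; x=d@U;y=d@V;z=d[:,2]
    for g in (1,-1):
        m=(abs(y-g*.075)<.02)&(abs(x)<.035)&(abs(z-.012)<.008); 
        if m.sum()>20: print(n,g,cv2.minAreaRect((np.stack([x,y],1)[m]*1000).astype(np.float32)))
E
```

```text
knob n 1039 h 8.227458694019496 mean [6.74099743 0.41688576] rect [ 3.  -1.1] [54.3 14.8] 56.4 pca deg 55.83475182052295
disc h [-24.41519855 -22.40880344 -18.31819557]
wrist 1 ((1.4794292449951172, 74.78363037109375), (14.657047271728516, 42.50163269042969), 89.75467681884766)
wrist -1 ((1.0354557037353516, -75.4222412109375), (14.65410327911377, 41.714202880859375), 89.92213439941406)
knob n 128 h 9.37152969294639 mean [3.17187044 0.15250306] rect [2.2 0.2] [53.8 15. ] 53.0 pca deg 54.00705327378024
disc h [-26.29024058 -23.11691857 -19.97653875]
top 1 ((1.6372547149658203, 75.06729888916016), (40.2431640625, 14.181495666503906), 0.03659738972783089)
top -1 ((0.7596607208251953, -74.6189956665039), (39.952781677246094, 13.483283042907715), 0.5612547993659973)
knob n 97 h 10.292049491656465 mean [-1.31618779 -2.61324985] rect [ 0.  -0.3] [55.7 14.3] 54.8 pca deg 53.67633596550471
disc h [-24.32973052 -21.62225255 -19.14592145]
side 1 ((-2.266592025756836, 74.53480529785156), (15.635016441345215, 40.88297653198242), 89.05589294433594)
side -1 ((-1.8596992492675781, -74.71881103515625), (41.21879577636719, 16.70232582092285), 1.5252505540847778)
```

```bash
python3 - <<'E'
from h import *
a=np.radians(54.5); X=np.cos(a)*E1+np.sin(a)*V; T=tool(X,-A); g=G+.0015*E1
p,T1=plan(g+A*(.07-.0187),T,12,100)
plan(g-A*.0187,T,4,100,p,T1)
E
```

```text
dist mm 111.41430640844776 deg 66.51836860855386
-1.6, 3.1, -4.3, -0.83, 0.02, 0.42, 100,
-1.6, 3, -4.4, -0.85, -0.06, 0.37, 100,
-1.6, 3.1, -4.3, -0.86, -0.13, 0.33, 100,
-1.6, 3.1, -4.3, -0.86, -0.21, 0.27, 100,
-1.6, 3.1, -4.4, -0.86, -0.28, 0.22, 100,
-1.6, 3, -4.3, -0.84, -0.34, 0.16, 100,
-1.6, 3.1, -4.3, -0.83, -0.42, 0.12, 100,
-1.6, 3.1, -4.3, -0.79, -0.48, 0.05, 100,

-1.5, 3, -4.4, -0.76, -0.53, 0, 100,
-1.6, 3.1, -4.3, -0.71, -0.6, -0.06, 100,
-1.6, 3.1, -4.3, -0.66, -0.64, -0.11, 100,
-1.6, 3.1, -4.4, -0.61, -0.68, -0.16, 100,
dist mm 70.02748350338571 deg 0.06807334522398173
0, 0, 0, 0, 0, 1.75, 100,
0, 0, 0, 0, 0, 1.75, 100,
0, 0, 0, 0, 0, 1.75, 100,
0, -0.1, 0, 0, 0, 1.75, 100,
```

Call:
step_arm:
  steps: [-1.6,3.1,-4.3,-0.83,0.02,0.42,100,-1.6,3,-4.4,-0.85,-0.06,0.37,100,-1.6,3.1,-4.3,-0.86,-0.13,0.33,100,-1.6,3.1,-4.3,-0.86,-0.21,0.27,100,-1.6,3.1,-4.4,-0.86,-0.28,0.22,100,-1.6,3,-4.3,-0.84,-0.34,0.16,100,-1.6,3.1,-4.3,-0.83,-0.42,0.12,100,-1.6,3.1,-4.3,-0.79,-0.48,0.05,100]

```text
time: 4.2
ee_pos: [0.5943, 0.0172, 0.203]
tool_rot: [0.904, 0.406, 0.12, 0.065]
force: [0.1, 0.4, 0.6]
width: 0.0856
finger_force: 0.0
```

Call:
step_arm:
  steps: [-1.5,3,-4.4,-0.76,-0.53,0,100,-1.6,3.1,-4.3,-0.71,-0.6,-0.06,100,-1.6,3.1,-4.3,-0.66,-0.64,-0.11,100,-1.6,3.1,-4.4,-0.61,-0.68,-0.16,100,0,0,0,0,0,0,100,0,0,0,0,0,0,100,0,0,0,0,0,0,100,0,0,0,0,0,0,100]

```text
time: 5.0
ee_pos: [0.5617, 0.0076, 0.1943]
tool_rot: [0.811, 0.532, 0.226, 0.089]
force: [0.5, -0.1, -0.5]
width: 0.0849
finger_force: 0.0
```

```bash
python3 - <<'E'
from h import *
a=np.radians(54.5); X=np.cos(a)*E1+np.sin(a)*V; T=tool(X,-A); g=G+.0015*E1
st=ctrl.get_state(); print(st["time"],st["qpos"])
knob(ctrl.snapshot("wrist"))
plan(g-A*.0187,T,4,100)
E
```

```text
5.0 [-6.93194112e-01 -9.37968147e-04  6.60984284e-01  2.23510865e+00
 -1.95231138e-01  4.30422083e-01 -2.83195867e-01]
knob n 2740 h 9.522044436953765 mean [2.37873818 1.44453119] rect [1.5 0. ] [53.6 14. ] 53.7 pca deg 54.06488011995311
disc h [-24.47900348 -22.57112686 -21.51077198]
dist mm 70.33197978753404 deg 0.1608496695820507
0, 0, 0, 0.01, -0.06, 1.76, 100,
0.1, 0, 0, 0.02, -0.06, 1.75, 100,
0, 0.1, 0, 0.01, -0.06, 1.76, 100,
0, 0, 0, 0.01, -0.06, 1.76, 100,
```

Call:
step_arm:
  steps: [0,0,0,0,-0.06,1.75,100,0,0,0,0,-0.06,1.75,100,0,0,0,0,-0.06,1.75,100,0,0,0,0,-0.06,1.75,100,0,0,0,0,0,0,0,0,0,0,0,0,0,0,0,0,0,0,0,0,0,0,0,0,0,0,0,0]
  force: 40

```text
time: 5.85
ee_pos: [0.5909, 0.0142, 0.1316]
tool_rot: [0.811, 0.532, 0.226, 0.089]
force: [1.4, 0.1, -0.2]
width: 0.0283
finger_force: 0.0
```

```bash
python3 - <<'E'
from h import *
st=ctrl.get_state(); T=R.from_quat(st["tool_rot"]).as_matrix(); d=st["ee_pos"]+T[:,2]*-.0187-G; print(st["width"],st["finger_force"],st["force"],st["qpos"],"G err mm",[round(d@q*1000,1) for q in (E1,V,A)], "ang",np.degrees(np.arctan2(T[:,0]@V,T[:,0]@E1)))
E
```

```text
0.02826710642491519 0.0 [ 1.4319453   0.1350156  -0.21188931] [-0.5811376   0.20147408  0.57160783  2.2169462  -0.61873199  0.32069906
  0.09190782] G err mm [np.float64(0.4), np.float64(-1.1), np.float64(1.0)] ang 54.40457545489243
```

Call:
step_arm:
  steps: [0,0,0,0,0,0,0,0,0,0,0,0,0,0,0,0,0,0,0,0,0,0,0,0,0,0,0,0,0,0,4,0,0,0,0,0,0,6,0,0,0,0,0,0,6,0,0,0,0,0,0,6,0,0,0,0]

```text
time: 6.65
ee_pos: [0.59, 0.0147, 0.1312]
tool_rot: [0.899, 0.366, 0.238, 0.042]
force: [-6.1, -0.1, 7.4]
width: 0.0134
finger_force: 41.9
```

Call:
step_arm:
  steps: [0,0,6,0,0,0,0,0,0,6,0,0,0,0,0,0,6,0,0,0,0,0,0,6,0,0,0,0,0,0,6,0,0,0,0,0,0,6,0,0,0,0,0,0,6,0,0,0,0,0,0,6,0,0,0,0]

```text
time: 7.45
ee_pos: [0.5897, 0.0158, 0.1311]
tool_rot: [0.97, -0.031, 0.234, -0.059]
force: [-8.3, 1.7, 12.7]
width: 0.0134
finger_force: 42.6
```

```bash
python3 - <<'E'
from h import *
st=ctrl.get_state(); T=R.from_quat(st["tool_rot"]).as_matrix(); d=st["ee_pos"]+T[:,2]*-.0187-G; print(st["width"],st["finger_force"],st["force"],st["ft_torque"],st["qpos"],"G err mm",[round(d@q*1000,1) for q in (E1,V,A)], "ang",np.degrees(np.arctan2(T[:,0]@V,T[:,0]@E1)),"tilt",T[:,2]@A)
E
```

```text
0.013389702179543002 42.5739848613739 [-8.31194966  1.66041046 12.66367755] [0.18285153 1.05596397 0.29568589] [-0.83084301  0.24610861  0.85526251  2.22626327 -0.82390367  0.36997103
 -0.95010219] G err mm [np.float64(-0.5), np.float64(0.7), np.float64(1.0)] ang -15.799411614429282 tilt -0.9999975866123829
```

Call:
step_arm:
  steps: [0,0,6,0,0,0,0,0,0,6,0,0,0,0,0,0,6,0,0,0,0,0,0,6,0,0,0,0,0,0,6,0,0,0,0,0,0,6,0,0,0,0,0,0,6,0,0,0,0,0,0,6,0,0,0,0]

```text
time: 8.25
ee_pos: [0.5901, 0.0168, 0.1315]
tool_rot: [0.873, -0.422, 0.19, -0.151]
force: [-10.6, 2.6, 14.9]
width: 0.0134
finger_force: 43.1
```

Call:
step_arm:
  steps: [0,0,5,0,0,0,0,0,0,3,0,0,0,0,0,0,0,0,0,0,0,0,0,0,0,0,0,0,0,0,0,0,0,0,0,0,0,0,0,0,0,0,0,0,0,0,0,0,0,0,0,0,0,0,0,0]

```text
time: 9.05
ee_pos: [0.5902, 0.0169, 0.1315]
tool_rot: [0.843, -0.481, 0.179, -0.163]
force: [-11.3, 3.9, 17.0]
width: 0.0132
finger_force: 43.2
```

```bash
python3 - <<'E'
from h import *
st=ctrl.get_state(); T=R.from_quat(st["tool_rot"]).as_matrix(); d=st["ee_pos"]+T[:,2]*-.0187-G; print(st["width"],st["finger_force"],st["force"],st["ft_torque"],st["qpos"],"G err mm",[round(d@q*1000,1) for q in (E1,V,A)], "ang",np.degrees(np.arctan2(T[:,0]@V,T[:,0]@E1)),"tilt",T[:,2]@A)
E
```

```text
0.01317256206570381 43.20557177066803 [-11.28849948   3.93151944  17.04232594] [0.56516078 1.11150588 0.34907688] [-1.01195851  0.324871    1.07869883  2.22992283 -1.01975655  0.44464851
 -1.75911131] G err mm [np.float64(0.4), np.float64(1.6), np.float64(1.0)] ang -71.57500110311604 tilt -0.9999890445585573
```

Call:
step_arm:
  steps: [0,0,0,0,0,0,100,0,0,0,0,0,0,100,0,0,0,0,0,0,100,0,0,0,0,0,-0.5,100,0,0,0,0,0,-1.5,100,0,0,0,0,0,-2,100,0,0,0,0,0,-2,100,0,0,0,0,0,-2,100]

```text
time: 9.85
ee_pos: [0.5635, 0.0101, 0.191]
tool_rot: [0.845, -0.478, 0.177, -0.159]
force: [-0.3, -0.2, -0.4]
width: 0.0852
finger_force: 0.0
```

```bash
python3 - <<'E'
from h import *
knob(ctrl.snapshot("wrist")); print(ctrl.get_state()["width"])
th=np.radians(18); z=-np.sin(th)*U-np.cos(th)*Z; T=tool(U,z)
camz=T@[-.304,0,.953]; cam_=WIN-.23*camz; p=cam_-T@[.077,0,-.1425]; print(WIN,p)
plan(p,T,16,100)
E
```

```text
knob n 2821 h 9.55466757497486 mean [ 1.65000386 -3.10988166] rect [ 0.8 -1.2] [13.7 53.7] 18.5 pca deg -71.71443623113339
disc h [-24.45609354 -22.53528497 -21.4948559 ]
0.08548304389480499
[0.64646003 0.02722189 0.12762262] [0.66304816 0.03077808 0.20274699]
dist mm 100.12288667265675 deg 82.84288155584822
-1.8, -2.5, -4.2, 0.19, -0.55, 0.24, 100,
-1.8, -2.4, -4.2, 0.25, -0.53, 0.21, 100,
-1.8, -2.5, -4.2, 0.29, -0.53, 0.18, 100,
-1.8, -2.5, -4.2, 0.33, -0.5, 0.15, 100,
-1.7, -2.4, -4.1, 0.38, -0.48, 0.12, 100,
-1.8, -2.5, -4.2, 0.42, -0.46, 0.09, 100,
-1.8, -2.5, -4.2, 0.45, -0.43, 0.06, 100,
-1.8, -2.4, -4.2, 0.49, -0.4, 0.02, 100,

-1.8, -2.5, -4.2, 0.51, -0.36, -0.01, 100,
-1.8, -2.5, -4.2, 0.53, -0.32, -0.04, 100,
-1.8, -2.4, -4.2, 0.56, -0.27, -0.08, 100,
-1.8, -2.5, -4.1, 0.57, -0.24, -0.1, 100,
-1.8, -2.4, -4.2, 0.58, -0.19, -0.14, 100,
-1.8, -2.5, -4.2, 0.59, -0.14, -0.17, 100,
-1.7, -2.5, -4.2, 0.58, -0.09, -0.2, 100,
-1.8, -2.4, -4.2, 0.58, -0.04, -0.23, 100,
```

Call:
step_arm:
  steps: [-1.8,-2.5,-4.2,0.19,-0.55,0.0,100,-1.8,-2.4,-4.2,0.25,-0.53,0,100,-1.8,-2.5,-4.2,0.29,-0.53,0.1,100,-1.8,-2.5,-4.2,0.33,-0.5,0.15,100,-1.7,-2.4,-4.1,0.38,-0.48,0.12,100,-1.8,-2.5,-4.2,0.42,-0.46,0.09,100,-1.8,-2.5,-4.2,0.45,-0.43,0.06,100,-1.8,-2.4,-4.2,0.49,-0.4,0.02,100]

```text
time: 10.7
ee_pos: [0.611, 0.0125, 0.201]
tool_rot: [0.974, -0.211, 0.016, -0.079]
force: [0.2, 0.0, 0.5]
width: 0.0854
finger_force: 0.0
```

Call:
step_arm:
  steps: [-1.8,-2.5,-4.2,0.51,-0.36,-0.01,100,-1.8,-2.5,-4.2,0.53,-0.32,-0.04,100,-1.8,-2.4,-4.2,0.56,-0.27,-0.08,100,-1.8,-2.5,-4.1,0.57,-0.24,-0.1,100,-1.8,-2.4,-4.2,0.58,-0.19,-0.14,100,-1.8,-2.5,-4.2,0.59,-0.14,-0.17,100,-1.7,-2.5,-4.2,0.58,-0.09,-0.2,100,-1.8,-2.4,-4.2,0.58,-0.04,-0.23,100]

```text
time: 11.5
ee_pos: [0.66, 0.0215, 0.2058]
tool_rot: [0.984, 0.093, -0.153, 0.014]
force: [-0.3, -0.6, -0.0]
width: 0.0853
finger_force: 0.0
```

```bash
python3 - <<'E'
from h import *
s=ctrl.snapshot("wrist"); st=ctrl.get_state(); print(st["ee_pos"],st["time"])
o=rect(s,WIN,hw=.025,hh=.025,k=10000); cv2.imwrite("pics/w2r.png",o[:,:,::-1]); f,Rm,t=cam(s); c=-Rm.T@t-WIN; print("cam rel win",[c@q for q in (E1,V,A)])
w=cloud(s); o=rect(s,WIN,img=w[:,:,:].astype(np.float32),hw=.025,hh=.025,k=1000); print(np.round((o[12:40:6,15:36:4]-WIN)@E1*1000,1))
knob(s)
E
```

```text
[0.6615722  0.02417543 0.20470572] 11.55
cam rel win [np.float64(0.20384628373668381), np.float64(-0.012321641204258701), np.float64(0.10729098500924905)]
[[  3.1   3.4   2.8   3.5   4.2   4.3]
 [ -9.4   nan  -8.   -8.3  -9.  -10.2]
 [ -8.4  -8.8   nan  -8.3  -9.8  -9.8]
 [ -9.1  -6.2  -7.3  -7.9  -9.8  -9.5]
 [ -9.9  -9.8  -8.2  -8.8  -9.5 -10.2]]
knob n 1087 h 7.7590708173237815 mean [ 6.51567109 -1.37176022] rect [ 3.4 -0.5] [13.3 53. ] 17.8 pca deg -73.03255743448895
disc h [-24.38489582 -22.36500671 -17.64570168]
```

View pics/w2r.png

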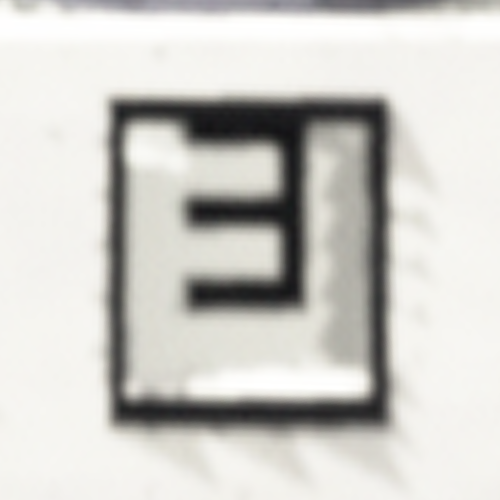

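```bash
python3 - <<'E'
from h import *
a=np.radians(17); X=np.array([np.cos(a),np.sin(a),0]); T=tool(X,-Z)
plan(np.array([.452,-.289,.17]),T,13,100)
E
```

```text
dist mm 378.42283719263736 deg 18.576196473074457
-0.1, 1.4, -0.5, -1.87, 2.05, 0.87, 100,
-0.1, 1.3, -0.4, -1.91, 2.04, 0.83, 100,
0, 1.4, -0.5, -1.94, 2.02, 0.79, 100,
-0.1, 1.3, -0.4, -1.97, 2.01, 0.74, 100,
-0.1, 1.4, -0.5, -2.01, 1.99, 0.7, 100,
-0.1, 1.3, -0.4, -2.04, 1.97, 0.65, 100,
0, 1.4, -0.5, -2.07, 1.95, 0.61, 100,
-0.1, 1.3, -0.4, -2.1, 1.94, 0.56, 100,

-0.1, 1.4, -0.5, -2.13, 1.92, 0.51, 100,
-0.1, 1.3, -0.4, -2.15, 1.9, 0.47, 100,
0, 1.4, -0.5, -2.18, 1.89, 0.42, 100,
-0.1, 1.3, -0.4, -2.2, 1.87, 0.36, 100,
-0.1, 1.4, -0.5, -2.22, 1.85, 0.32, 100,
```

Call:
step_arm:
  steps: [-0.1,1.4,-0.5,-1.87,2.05,0.87,100,-0.1,1.3,-0.4,-1.91,2.04,0.83,100,0,1.4,-0.5,-1.94,2.02,0.79,100,-0.1,1.3,-0.4,-1.97,2.01,0.74,100,-0.1,1.4,-0.5,-2.01,1.99,0.7,100,-0.1,1.3,-0.4,-2.04,1.97,0.65,100,0,1.4,-0.5,-2.07,1.95,0.61,100,-0.1,1.3,-0.4,-2.1,1.94,0.56,100]

```text
time: 12.35
ee_pos: [0.5277, -0.1707, 0.1848]
tool_rot: [0.991, 0.123, -0.057, 0.005]
force: [0.8, -0.2, 0.4]
width: 0.0855
finger_force: 0.0
```

Call:
step_arm:
  steps: [-0.1,1.4,-0.5,-2.13,1.92,0.51,100,-0.1,1.3,-0.4,-2.15,1.9,0.47,100,0,1.4,-0.5,-2.18,1.89,0.42,100,-0.1,1.3,-0.4,-2.2,1.87,0.36,100,-0.1,1.4,-0.5,-2.22,1.85,0.32,100,0,0,0,0,0,0,100,0,0,0,0,0,0,100,0,0,0,0,0,0,100]

```text
time: 13.15
ee_pos: [0.4484, -0.2882, 0.1718]
tool_rot: [0.99, 0.145, 0.001, 0.0]
force: [-0.4, 0.7, 1.1]
width: 0.0854
finger_force: 0.0
```

```bash
cat >> h.py <<'E'
def bar(s,c,z0,r=.12):
    w=cloud(s).reshape(-1,3); w=w[~np.isnan(w).any(1)]; w=w[np.hypot(*(w[:,:2]-c[:2]).T)<r]
    for lo,hi,n in ((.007,.055,"all"),(.030,.055,"handle")):
        q=w[(w[:,2]>z0+lo)&(w[:,2]<z0+hi)]; r_=cv2.minAreaRect((q[:,:2]*1000).astype(np.float32)); print(n,len(q),np.round(r_[0],1),np.round(r_[1],1),round(r_[2],1),"z med/max",np.median(q[:,2]),q[:,2].max())
E
python3 - <<'E'
from h import *
s=ctrl.snapshot("wrist"); st=ctrl.get_state(); save(s,"w3"); print(st["ee_pos"],st["time"],st["qpos"]); bar(s,[.452,-.289],0)
E
```

```text
[ 0.44883551 -0.28785468  0.17182639] 13.2 [-0.30459157  0.3267147   0.9360375   1.97058819 -0.31458545  0.99349701
 -0.49887549]
all 4991 [ 453.8 -290. ] [190.   16.1] 16.6 z med/max 0.014091095819895616 0.04202775328000275
handle 1052 [ 454.5 -289.8] [45.2 11.9] 16.8 z med/max 0.039794859105367474 0.04202775328000275
```

View pics/w3.png

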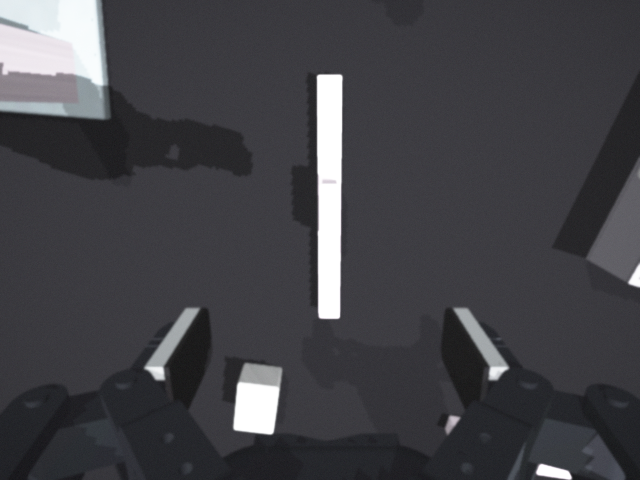

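```bash
python3 - <<'E'
from h import *
a=np.radians(16.7); X=np.array([np.cos(a),np.sin(a),0]); T=tool(X,-Z)
plan(np.array([.4541,-.2899,.018]),T,6,100)
E
```

```text
dist mm 153.93003245943336 deg 0.14484553089042823
0, 0, 0, 0.07, 0.05, 2.56, 100,
0, 0, 0, 0.07, 0.06, 2.57, 100,
0, -0.1, 0, 0.07, 0.05, 2.56, 100,
0, 0, 0, 0.07, 0.06, 2.57, 100,
0.1, 0, 0, 0.07, 0.05, 2.56, 100,
0, 0, 0, 0.08, 0.06, 2.56, 100,
```

Call:
step_arm:
  steps: [0,0,0,0.07,0.05,2.56,100,0,0,0,0.07,0.06,2.57,100,0,0,0,0.07,0.05,2.56,100,0,0,0,0.07,0.06,2.57,100,0,0,0,0.07,0.05,2.56,100,0,0,0,0.08,0.06,2.56,100,0,0,0,0,0,0,20,0,0,0,0,0,0,0]
  force: 60

```text
time: 14.0
ee_pos: [0.4538, -0.2904, 0.018]
tool_rot: [0.989, 0.145, 0.0, 0.001]
force: [0.3, -1.2, 0.4]
width: 0.0591
finger_force: 0.0
```

Call:
step_arm:
  steps: [0,0,0,0,0,0,0,0,0,0,0,0,0,0,0,0,0,0,0,0,0,0,0,0,0,0,0,0,0,0,0,0,0,0,0,0,0,0,0,0,0,0,0,0,0,0,0,0,0,0,0,0,0,0,0,0]

```text
time: 14.8
ee_pos: [0.454, -0.2914, 0.0193]
tool_rot: [0.99, 0.144, 0.002, 0.001]
force: [-0.7, 0.3, 6.1]
width: 0.0106
finger_force: 62.5
```

```bash
python3 - <<'E'
from h import *
st=ctrl.get_state(); print(st["ee_pos"],st["width"],st["finger_force"],st["force"],st["time"],R.from_quat(st["tool_rot"]).as_matrix().round(3).tolist()); 
a=np.radians(102.1); T=tool(np.array([np.cos(a),np.sin(a),0]),-Z)
T0=R.from_quat(st["tool_rot"]).as_matrix()
p=st["ee_pos"]+[0,0,.18]; print("rest",REST)
plan(REST+[0,0,.08],T,16,0,p,T0)
E
```

```text
[ 0.45403045 -0.29137908  0.0192648 ] 0.010567155434191764 62.508766651153564 [-0.70644006  0.3385566   6.10045814] 14.8 [[0.958, 0.286, 0.004], [0.286, -0.958, -0.001], [0.003, 0.002, -1.0]]
rest [ 0.4775 -0.009   0.1   ]
dist mm 284.0068588529774 deg 85.49649584214016
0, 0, -5.3, 0.64, -1.65, 0.12, 0,
0, 0, -5.4, 0.8, -1.58, 0.12, 0,
0, 0, -5.3, 0.94, -1.5, 0.12, 0,
0.1, 0, -5.4, 1.07, -1.41, 0.12, 0,
0, 0, -5.3, 1.2, -1.3, 0.12, 0,
0, 0, -5.4, 1.32, -1.19, 0.12, 0,
0, 0, -5.3, 1.42, -1.05, 0.12, 0,
0, 0, -5.3, 1.52, -0.92, 0.12, 0,

0, 0, -5.4, 1.59, -0.77, 0.12, 0,
0.1, 0, -5.3, 1.66, -0.63, 0.13, 0,
0, 0, -5.4, 1.71, -0.46, 0.12, 0,
0, 0, -5.3, 1.74, -0.3, 0.12, 0,
0, -0.1, -5.4, 1.77, -0.14, 0.12, 0,
0, 0, -5.3, 1.77, 0.02, 0.12, 0,
0, 0, -5.4, 1.76, 0.19, 0.12, 0,
0, 0, -5.3, 1.73, 0.36, 0.12, 0,
```

Call:
step_arm:
  steps: [0,0,0,0,0,-1,0,0,0,0,0,0,-2,0,0,0,0,0,0,-3,0,0,0,0,0,0,-3,0,0,0,0,0,0,-3,0,0,0,0,0,0,-3,0,0,0,0,0,0,-3,0,0,0,0,0,0,0,0]

```text
time: 15.6
ee_pos: [0.4549, -0.2931, 0.2024]
tool_rot: [0.99, 0.144, 0.005, 0.003]
force: [0.1, -1.2, -1.2]
width: 0.0106
finger_force: 61.4
```

Call:
step_arm:
  steps: [0,0,-5.3,0.64,-1.65,0.12,0,0,0,-5.4,0.8,-1.58,0.12,0,0,0,-5.3,0.94,-1.5,0.12,0,0.1,0,-5.4,1.07,-1.41,0.12,0,0,0,-5.3,1.2,-1.3,0.12,0,0,0,-5.4,1.32,-1.19,0.12,0,0,0,-5.3,1.42,-1.05,0.12,0,0,0,-5.3,1.52,-0.92,0.12,0]

```text
time: 16.4
ee_pos: [0.4631, -0.1489, 0.1872]
tool_rot: [0.868, 0.496, -0.0, -0.001]
force: [-0.1, 0.5, -0.8]
width: 0.0106
finger_force: 61.4
```

Call:
step_arm:
  steps: [0,0,-5.4,1.59,-0.77,0.12,0,0.1,0,-5.3,1.66,-0.63,0.13,0,0,0,-5.4,1.71,-0.46,0.12,0,0,0,-5.3,1.74,-0.3,0.12,0,0,-0.1,-5.4,1.77,-0.14,0.12,0,0,0,-5.3,1.77,0.02,0.12,0,0,0,-5.4,1.76,0.19,0.12,0,0,0,-5.3,1.73,0.36,0.12,0]

```text
time: 17.2
ee_pos: [0.4748, -0.0082, 0.1775]
tool_rot: [0.627, 0.779, -0.002, -0.001]
force: [-0.0, -0.3, -1.7]
width: 0.0104
finger_force: 61.4
```

Call:
step_arm:
  steps: [0,0,0,0,0,0,0,0,0,0,0,0,0,0,0,0,0,0,0,0,0,0,0,0,0,0,0,0,0,0,0,0,0,0,0,0,0,0,0,0,0,0,0,0,0,0,0,0,0,0,0,0,0,0,0,0]

```text
time: 18.0
ee_pos: [0.4763, -0.0087, 0.1789]
tool_rot: [0.629, 0.778, -0.001, 0.0]
force: [-0.9, 0.0, -1.0]
width: 0.0106
finger_force: 61.4
```

```bash
cat >> h.py <<'E'
def posts(w):
    d=w-REST; x=d@U;y=d@V;z=d[:,2]
    for g in (1,-1):
        m=(abs(y-g*.075)<.012)&(abs(x)<.035)&(abs(z-.012)<.004)
        if m.sum()>20: xs=np.sort(x[m]*1000); print(" post",g,"n",m.sum(),"x ext",xs[[0,-1]].round(1),"y ext",np.percentile(y[m]*1000,[1,99]).round(1),"gap",[(xs[i].round(1),xs[i+1].round(1)) for i in np.where(np.diff(xs)>5)[0]])
def held(s,z0):
    w=cloud(s).reshape(-1,3); w=w[~np.isnan(w).any(1)]; d=w-REST; x=d@U;y=d@V
    m=(abs(x)<.06)&(abs(y)<.13)&(abs(w[:,2]-z0-.014)<.007); q=np.stack([x,y],1)[m]*1000
    r=cv2.minAreaRect(q.astype(np.float32)); print(" bar top: n",m.sum(),"c(unit)",np.round(r[0],1),np.round(r[1],1),round(r[2],1),"z",np.median(w[m,2]))
    for g in (1,-1):
        k=q[(q[:,1]*g>35)]; zz=w[m][(q[:,1]*g>35),2]
        if len(k): print("  end",g,"x ext",np.percentile(k[:,0],[2,98]).round(1),"y max",abs(k[:,1]).max().round(1),"z",np.median(zz).round(4))
    return w
E
python3 - <<'E'
from h import *
st=ctrl.get_state(); print(st["ee_pos"],st["width"],st["time"],st["force"],st["qpos"]); print(R.from_quat(st["tool_rot"]).as_matrix().round(3))
for n in ("wrist","top","side"):
    s=ctrl.snapshot(n); print(n); w=held(s,st["ee_pos"][2]-.018); posts(w)
    if n!="top":save(s,"h_"+n)
E
```

```text
[ 0.47633225 -0.00865693  0.17889604] 0.01058023169262719 18.0 [-0.916328    0.04683059 -0.95039549] [-0.6455808   0.11739392  0.61658292  2.07956017 -0.08119544  0.96825548
  0.22502872]
[[-0.21   0.978 -0.001]
 [ 0.978  0.21  -0.001]
 [-0.001 -0.001 -1.   ]]
wrist
 bar top: n 10742 c(unit) [-0.8 12.6] [164.8  19.6] 88.7 z 0.17334912590026597
  end 1 x ext [-8.5  6.9] y max 95.0 z 0.1733
  end -1 x ext [-8.4  6.7] y max 69.8 z 0.1736
 post 1 n 946 x ext [-19.4  20.5] y ext [68.1 81.6] gap [(np.float64(-12.2), np.float64(11.5))]
top
 bar top: n 210 c(unit) [  0.  -55.7] [16.4 77.1] 0.0 z 0.17370071794868103
  end -1 x ext [-7.9  7.9] y max 94.2 z 0.1737
 post -1 n 28 x ext [-18.4  20.9] y ext [-81.4 -68.2] gap [(np.float64(-9.7), np.float64(16.5))]
side
 bar top: n 381 c(unit) [-3.9  0.5] [ 22.4 192.1] 0.2 z 0.17385828884280752
  end 1 x ext [-11.7   6.3] y max 96.5 z 0.1737
  end -1 x ext [-11.2   6.4] y max 95.5 z 0.174
 post 1 n 37 x ext [-21.9  18.8] y ext [67.2 82.1] gap [(np.float64(-10.7), np.float64(9.4))]
 post -1 n 46 x ext [-23.5  19.5] y ext [-82.6 -67.2] gap [(np.float64(-12.4), np.float64(7.1))]
```

View pics/h_wrist.png

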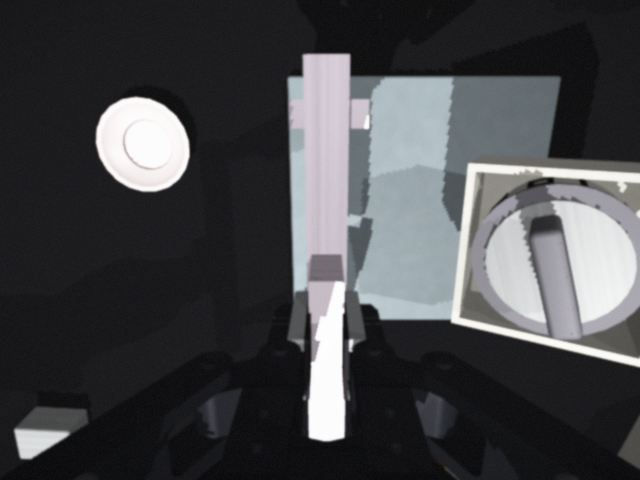

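Call:
step_arm:
  steps: [0,0,0,0,0.13,1,0,0,0,0,0,0,1,0,0,0,0,0,0,1,0,0,0,0,0,0,0.8,0,0,0,0,0,0,0.5,0,0,0,0,0,0,0,0,0,0,0,0,0,0,0,0,0,0,0,0,0,0]

```text
time: 18.95
ee_pos: [0.478, -0.0084, 0.1363]
tool_rot: [0.629, 0.778, -0.0, 0.0]
force: [-0.4, 0.6, -0.8]
width: 0.0108
finger_force: 61.4
```

```bash
python3 - <<'E'
from h import *
st=ctrl.get_state(); d=st["ee_pos"]-REST; print(st["ee_pos"],d@U,d@V,st["force"]); print(R.from_quat(st["tool_rot"]).as_matrix().round(3))
for n in ("wrist","top"):
    s=ctrl.snapshot(n); print(n); w=held(s,st["ee_pos"][2]-.0195); posts(w)
E
```

```text
[ 0.47802188 -0.00838457  0.13626266] 0.0006392888644144818 0.0004923570142457032 [-0.40284343  0.60858445 -0.79765987]
[[-0.21   0.978  0.   ]
 [ 0.978  0.21  -0.001]
 [-0.001  0.    -1.   ]]
wrist
 bar top: n 10700 c(unit) [ 0.9 12.5] [165.   16.1] 90.0 z 0.13069183388704264
  end 1 x ext [-6.8  8.6] y max 95.0 z 0.1306
  end -1 x ext [-6.7  8.4] y max 69.9 z 0.131
 post 1 n 1663 x ext [-19.6  20.5] y ext [68.  81.4] gap [(np.float64(-10.4), np.float64(11.4))]
 post -1 n 161 x ext [-11.9  13.6] y ext [-82.3 -67.8] gap [(np.float64(-10.6), np.float64(11.3))]
top
 bar top: n 194 c(unit) [  1.5 -56.3] [16.4 76.1] 0.5 z 0.13140025436187253
  end -1 x ext [-6.3  9.5] y max 94.3 z 0.1315
 post -1 n 36 x ext [-17.5  21. ] y ext [-81.4 -68. ] gap [(np.float64(-10.0), np.float64(13.0))]
```

Call:
step_arm:
  steps: [0,0,0,0,0,0.5,0,0,0,0,0,0,0.5,0,0,0,0,0,0,0.4,0,0,0,0,0,0,0.2,0,0,0,0,0,0,0.1,0,0,0,0,0,0,0,0,0,0,0,0,0,0,0,0,0,0,0,0,0,0]

```text
time: 19.85
ee_pos: [0.477, -0.0084, 0.1192]
tool_rot: [0.629, 0.778, -0.001, -0.001]
force: [-3.0, -0.1, 5.4]
width: 0.0107
finger_force: 62.3
```

```bash
python3 - <<'E'
from h import *
st=ctrl.get_state(); d=st["ee_pos"]-REST; print(st["ee_pos"],d@U,d@V,st["force"],st["ft_torque"],st["width"])
s=ctrl.snapshot("wrist"); w=held(s,st["ee_pos"][2]-.0195)
E
```

```text
[ 0.47699542 -0.00844877  0.11921935] -0.0003778267410581766 0.0006447490856122549 [-2.96253482 -0.13071914  5.36642194] [0.05224702 0.75157231 0.05491049] 0.01067728973287516
 bar top: n 12858 c(unit) [ 0.4 12.6] [165.1  40.2] 89.9 z 0.11369138529272717
  end 1 x ext [-17.8  18.8] y max 95.1 z 0.1136
  end -1 x ext [-8.1  7.4] y max 69.9 z 0.1138
```

Call:
step_arm:
  steps: [0,0,0,0,0,0,15,0,0,0,0,0,0,30,0,0,0,0,0,0,60,0,0,0,0,0,0,60,0,0,0,0,0,-0.5,60,0,0,0,0,0,-1.5,60,0,0,0,0,0,-2.5,60,0,0,0,0,0,-3,60]

```text
time: 20.7
ee_pos: [0.4766, -0.0086, 0.194]
tool_rot: [0.629, 0.778, -0.002, -0.001]
force: [0.0, 0.5, 0.6]
width: 0.051
finger_force: 0.0
```

Call:
step_arm:
  steps: [0,0,0,0,-0.5,-3,60,0,0,0,0,-1,-3,60,0,0,0,0,-1,-2,60,0,0,0,0,-1,0,60,0,0,0,0,0,0,60,0,0,0,0,0,0,60,0,0,0,0,0,0,60,0,0,0,0,0,0,60]

```text
time: 21.5
ee_pos: [0.4431, -0.0156, 0.2729]
tool_rot: [0.629, 0.778, -0.002, -0.0]
force: [0.3, -0.2, -0.5]
width: 0.0514
finger_force: 0.0
```

```bash
python3 - <<'E'
from h import *
st=ctrl.get_state(); print(st["ee_pos"],st["time"],st["force"])
for n in ("wrist","side"):
    s=ctrl.snapshot(n); print(n); w=held(s,.1); knob(s); save(s,"f_"+n)
    print([(d["bbox"],round(d["confidence"],2)) for d in ctrl.search_frame(s,"bottle_a")])
cv2.imwrite("pics/f_sidec.png",cv2.resize(s["img"][130:290,220:440,::-1],None,fx=3,fy=3))
E
```

```text
[ 0.44310332 -0.01555499  0.2728874 ] 21.5 [ 0.34262004 -0.17589492 -0.54258306]
wrist
 bar top: n 4907 c(unit) [0.5 0.1] [189.7  40. ] 89.9 z 0.11351786411484485
  end 1 x ext [-18.   18.7] y max 94.9 z 0.1135
  end -1 x ext [-18.6  18.5] y max 94.8 z 0.1134
knob n 1757 h 9.346542040464417 mean [0.87391534 0.93403159] rect [ 0.8 -0. ] [14.1 53.8] 18.0 pca deg -71.85856995168878
disc h [-24.72613252 -22.80196596 -21.49528101]
[([466.4, 434.5, 49.2, 45.5], 0.94), ([618.5, 0.0, 21.5, 9.4], 0.48), ([356.2, 81.2, 33.9, 239.7], 0.31)]
side
 bar top: n 462 c(unit) [-1.7  1.5] [193.2  40.3] 89.8 z 0.11379913917184806
  end 1 x ext [-21.2  16. ] y max 98.1 z 0.1137
  end -1 x ext [-21.4  17.1] y max 95.2 z 0.1136
knob n 103 h 10.340474644419542 mean [-1.05906401 -1.01998915] rect [-0.3 -0.2] [16.1 54.5] 16.3 pca deg -71.46241776893194
disc h [-24.11290647 -21.44011168 -18.80207231]
[([393.5, 225.2, 31.7, 53.7], 0.94), ([288.5, 143.3, 21.7, 46.5], 0.7)]
```

View pics/f_sidec.png

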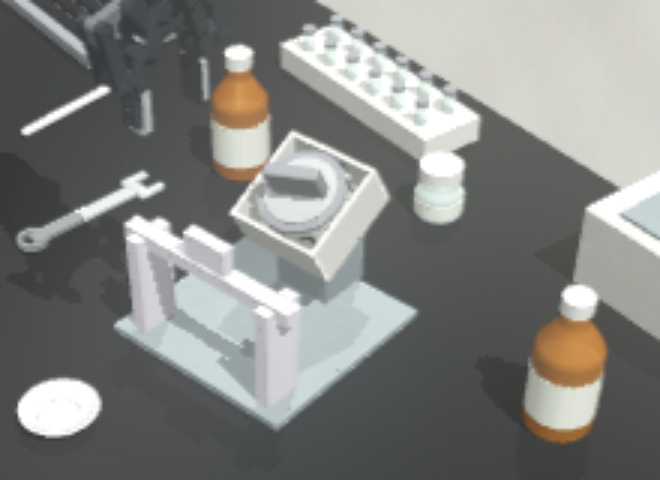

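The side crop shows the bar seated in both notches with its handle up. Both bottles are standing, at about (240,110) and (570,370), and the knob is unchanged at -71.9°, which is the 3.

```bash
python3 -c "
from cell import ctrl
print(ctrl.close_job())"
```

```text
the job is handed in; nothing more can be done
None
```

The job is handed in at about 22 s of the 70 s allowed: the dial shows 3, centred in its window, the guard bar lies centred and fully seated in both notches with its handle up, the arm is clear, and both bottles are standing.

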